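# Dress the empty peg of the yarn-cone stand

## Task

Get the empty peg of the yarn-cone stand ready for a big cone: thread the wide flat maple ring down over the peg until it lies flat on the wooden base, let go of it, then thread the tall maple collar over the same peg so that it sits square on top of the ring. Leave the smallest ring where it lies.

Things in the scene. Friction and masses are not known exactly. Their poses are not given: they have to be found in the camera images.
- peg_foot (a point): Foot of the empty peg, on its axis, level with the top of the fixed dark wooden base (100 x 260 x 18 mm). Peg: upright maple rod, diameter 15 mm, 56 mm tall above the base, top 10 mm tapered to 7 mm. z up; y along the base to a second peg 150 mm away, full: it bears a yarn cone 62 mm wide, up to 170 mm above the table. The base reaches 50 mm to -x, +x and -y. Fingers closing along x clear the cone.
- wide_ring_mid (a point): Centre (half-way up, on the axis) of the wide flat maple ring: outside diameter 60 mm, bore 36 mm, height 20 mm, about 35 g. It lies flat on the table, loose; z is its axis. Home: flat on the base round the empty peg, centre 10 mm above the peg's foot.
- tall_collar_mid (a point): Centre (half-way up, on the axis) of the tall maple collar: outside diameter 48 mm, bore 32 mm, height 30 mm, about 30 g. It stands upright on the table, loose; z is its axis. Home: round the empty peg, on top of the wide ring, centre 35 mm above the peg's foot.
- small_ring_mid (a point): Centre (half-way up, on the axis) of the small maple ring, not needed: outside diameter 34 mm, bore 19 mm, height 12 mm. It lies flat on the table, loose, and stays there.

How it is judged (in metres and radians):
On the way, in this order (a step that is already met when the one before it is completed fails the run):
1. the wide ring lies flat on the base around the empty peg, let go (horizontal distance between wide_ring_mid and peg_foot below 0.015 m and z of wide_ring_mid in the frame of peg_foot between 0.006 and 0.014 m and angle between the z axis of wide_ring_mid and the z axis of peg_foot, either way round below 0.17 rad and contact force between the fingers and wide_ring below 0.1 N and linear speed of wide_ring below 0.02 m/s), for 0.2 s.
2. the tall collar sits around the peg on top of the wide ring (horizontal distance between each of wide_ring_mid, tall_collar_mid and peg_foot below 0.015 m and z of wide_ring_mid in the frame of peg_foot between 0.006 and 0.014 m and angle between the z axis of each of wide_ring_mid, tall_collar_mid and the z axis of peg_foot, either way round below 0.17 rad and z of tall_collar_mid in the frame of peg_foot between 0.031 and 0.039 m), for 0.2 s.
At the end, for the whole second after the job is handed in: The wide ring lies flat on the base round the empty peg and the tall collar sits on it round the same peg: centres 10 and 35 mm above the peg's foot (within 4 mm), axes within 15 mm of the peg's and 10 degrees of upright, both released and at rest (all of step 2 and linear speed of each of wide_ring, tall_collar below 0.02 m/s); the robot touches nothing.
It fails at once if the small ring is moved more than 30 mm from where it lay (distance of small_ring_mid from where it was at the start of the episode above 0.03 m).
It also fails if it takes over 58 s, if anything falls off the work surface, if the arm or the gripper's body presses on something with over 40 N, if the wrist force passes 120 N, or if a joint passes its speed limit or range.

## Robot

A 7-joint arm with a two-finger parallel gripper is mounted at the origin on the work surface. World frame = base frame: x ahead of the robot, y to its left, z up, the work surface at z = 0. Lengths are in mm, angles in rad, forces in N, time in s.
With the tool pointing down it reaches from about 400 to 875 mm from the base axis. Payload 6.5 kg.
Tool frame: the origin (TCP) lies at the very end of the fingers, on their centre line; the grasp point (between the pads) lies 19 mm behind it (tcp_to_grasp is the z of the grasp point in the tool frame, in mm); z points along the fingers, y is the direction in which the jaws open and shut (so a half turn about z gives the same grasp; the last joint's range is limited). The gripper opens to 88 mm and grips with 3 to 60 N. Pads are 18 mm wide; open, the fingers measure 123 mm over their backs; the gripper's body (75 mm by 187 mm) begins 45 mm behind the grasp point.
Start: joints at [1.074, 0.536, -0.004, 1.538, 0.003, 1.067, -0.071], TCP at [271.434, -590.605, 238.716] pointing down, gripper open.
Joint ranges: [-2.7, 2.7], [-0.37, 2.16], [-1.27, 1.26], [0.24, 2.4], [-1.31, 4.45], [0.19, 1.91], [-2.76, 2.76]. Speed limits (rad/s): [2.39, 2.39, 3.14, 3.14, 3.14, 3.14, 3.14].

## Interface

Orientations are given as a unit quaternion [w, x, y, z].
In Python, from bench import * gives the robot as it stands. The module is installed in compiled form; this text tells all that it offers.
- The arm moves only by the tool drive_tool, never from a script. Its argument "commands" is a list of rows, each an object with "travel": the shift along the tool's x, y, z each as a share of 150 mm, from -1 to 1, a list of three; "turn": the turn, a rotation vector about the tool's x, y, z each as a share of 60 degrees, from -1 to 1, a list of three; "grip": the gripper's target within -1 to 1 (fully open at 1, half-way at 0, shut at -1). A call has 1 to 20 rows; each row is the pose to reach, as a shift and turn from the pose commanded when the call began, along the tool's axes at that moment; what a row does not reach only later rows make up. A row lasts 1/10 s, in which the tool goes at most 50 mm and 8.59 degrees, less where a joint would pass 70% of its speed; a pose out of reach is approached as far as the arm can. A call with a number of a shift or a turn outside -1 to 1 is refused whole. A call with a gripper value outside its range is refused whole. The fingers move at their own pace and stop on an object; "newtons" is the grip in N (left out, the last holds). Time passes only in rows, so rows that repeat a pose let the fingers close. It gives the time, the measured TCP pose, the force and the opening at its end, in the units of the state.
- read_state(): the state, without advancing time (a new reading comes with each control period).
- get_image(name): name is "scene" or "top" or "wrist"; returns a dict with "image" (420x560x3 uint8, red, green, blue), "depth" (420x560 float32, mm along the optical axis (not along the pixel's ray), 0 where there is no reading), "camera_matrix" (3x3 intrinsics, pixels), "R" (3x3) and "t" (3): a world point X has camera coordinates R X + t. Camera axes: x right, y down, z forward; pixel columns grow to the right and rows downward; lengths in mm; the calibration is good to about 2 mm. A picture is of the moment at which its call begins.
- job_done(): hands the job in, once; it reports no verdict.
Trained networks look in a picture, given as the dict that the camera call returned (one of the last four; its "shot" number tells which), for a name from the list of things; names that differ only in an ending like _2 or _b are one class to them, and where a whole thing is asked for, a point or a joint stands for the part that bears it (a point fixed in the world has none). Each returns a list of dicts, best first, with "conf" (0 to 1); they miss things now and then, are a little off and sometimes report something else, mostly with a low value. They report only what shows in the picture. A call takes as long as a camera call.
- search_frame(picture, thing): "centre" ([column, row] in pixels, amid what is visible of it).
- landmark_of(picture, thing): "centre" ([column, row] in pixels: a listed point, or the origin of a listed thing).
The state is a dict: "time_s": time; "qpos": joint angles; "joint_velocities": joint speeds; "joint_torque": joint torques, N m; "tool_pos": TCP position; "tcp_rot": TCP orientation; "contact_force": force on the tool from outside, world axes, zero at the start; "ft_torque": the same for the moment, N m; "grip_width": opening from 0.0 (shut) to 1.0 (fully open).
Only numpy, scipy, OpenCV 4.12 (cv2) and the standard library are available. Lean on these libraries where they do the work, as an engineer would, in place of code of your own. Each camera call takes 0.05 s, during which the arm holds its last target. There are 200 camera calls.

## Working session

There is one attempt and no reset: what is moved stays moved. The work goes in short steps, Python scripts to look and compute and a tool call to move; the robot and the scene stay as the last step left them, time stands still between calls to the robot, and variables do not carry over. Pictures are saved under pics/ and viewed, on a budget of 10 in all, crops included, one or two more only if the job needs it, and the job is handed in when it is done.

Besides the shell and the picture viewer there is one more tool, called after ">>>" in YAML: its name, and indented under it one key for each argument. drive_tool: Moves the arm, as the interface text tells. Shift numbers are shares of 150 mm and turn numbers shares of 60 degrees, none past 1 either way. Its arguments: {"type":"object","properties":{"commands":{"type":"array","items":{"type":"object","properties":{"travel":{"type":"array","items":{"type":"number"}},"turn":{"type":"array","items":{"type":"number"}},"grip":{"type":"number"}}}},"newtons":{"type":"number"}},"required":["commands"]}

```bash
mkdir -p pics; cat > h.py <<'E'
from bench import *
import numpy as np, cv2
from scipy.spatial.transform import Rotation as Rn
def w(p,uv,z):
    "pixel -> world on plane z"
    K,R,t=[np.array(p[k],float) for k in("camera_matrix","R","t")]
    d=R.T@np.linalg.solve(K,[uv[0],uv[1],1]); c=-R.T@t
    return c+d*(z-c[2])/d[2]
def wd(p,uv):
    K,R,t=[np.array(p[k],float) for k in("camera_matrix","R","t")]
    d=p["depth"][int(round(uv[1])),int(round(uv[0]))]
    return R.T@(np.linalg.solve(K,[uv[0],uv[1],1])*d-t)
def cloud(p):
    K,R,t=[np.array(p[k],float) for k in("camera_matrix","R","t")]
    v,u=np.mgrid[:420,:560]; d=p["depth"].astype(float)
    P=np.stack([u,v,np.ones_like(u)],-1)@np.linalg.inv(K).T*d[...,None]
    P=(P-t)@R; P[d==0]=np.nan; return P
Z={"wide_ring_mid":10,"tall_collar_mid":15,"small_ring_mid":6,"peg_foot":18}
def tool():
    s=read_state(); q=s["tcp_rot"]; return s,np.array(s["tool_pos"]),Rn.from_quat([q[1],q[2],q[3],q[0]]).as_matrix()
def save(p,n): cv2.imwrite("pics/"+n,p["image"][:,:,::-1])
E
python3 - <<'E'
from h import *
np.set_printoptions(precision=1,suppress=True)
s,p,R=tool();print(s["time_s"],p,R,s["grip_width"])
ims=[]
for c in("top","scene"):
    P=get_image(c);ims.append(P["image"])
    for n,z in Z.items():
        for d in landmark_of(P,n)[:2]: print(c,n,np.array(d["centre"]),round(d["conf"],2),w(P,d["centre"],z),wd(P,d["centre"]))
im=np.hstack(ims);cv2.imwrite("pics/a.png",cv2.resize(im,(800,300))[:,:,::-1])
E
```

```text
0.0 [ 271.2 -590.1  237.8] [[ 0.9  0.4 -0. ]
 [ 0.4 -0.9  0. ]
 [-0.  -0.  -1. ]] 0.9958848418763157
top wide_ring_mid [295.  268.8] 0.76 [454.6 -76.4  10. ] [453.9 -76.7  -0.6]
top tall_collar_mid [415.7 274. ] 0.57 [ 447.8 -272.1   15. ] [ 446.7 -276.3    0.4]
top small_ring_mid [325.3 161.9] 0.8 [ 632.3 -126.7    6. ] [ 632.9 -127.     2.3]
top peg_foot [135.2 188.4] 0.78 [585.5 187.9  18. ] [583.  180.2  42.5]
scene wide_ring_mid [229.5 189.4] 0.79 [457.8 -76.6  10. ] [450.4 -74.1   0.5]
scene tall_collar_mid [115.3 225.3] 0.61 [ 443.4 -275.2   15. ] [ 435.2 -276.2    4.9]
scene small_ring_mid [247.6 278.3] 0.71 [ 628.2 -124.     6. ] [ 627.3 -123.7    4.1]
scene peg_foot [394.6 181.1] 0.69 [585.9 192.6  18. ] [592.3 183.6  29.7]
```

View pics/a.png

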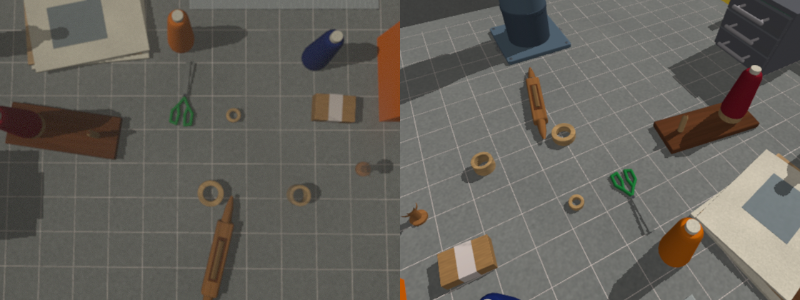

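The left half (top view) shows the base with the free peg near (95,132), the wide ring at (210,193) with the shuttle tip next to it, the collar at (300,195) and the small ring at (233,114). I'll refine these with depth.

```bash
python3 - <<'E'
from h import *
from scipy.optimize import least_squares
np.set_printoptions(precision=1,suppress=True)
for c in("top","scene"):
    C=cloud(get_image(c)).reshape(-1,3); C=C[~np.isnan(C[:,0])]
    for n,c0,r,zt in(("wide",(456,-76),30,20),("collar",(446,-274),24,30)):
        m=(np.hypot(*(C[:,:2]-c0).T)<r+12)&(C[:,2]>zt-4)&(C[:,2]<zt+6)
        q=C[m,:2]
        ri=18 if n=="wide" else 16
        f=lambda x:np.maximum(0,np.hypot(*(q-x).T)-r)+np.maximum(0,ri-np.hypot(*(q-x).T))
        s=least_squares(f,q.mean(0),loss="soft_l1"); print(c,n,m.sum(),q.mean(0),s.x,s.cost,np.median(C[m,2]))
    m=(np.hypot(*(C[:,:2]-(586,190)).T)<35)&(C[:,2]>40)&(C[:,2]<80); print(c,"peg",m.sum(),np.median(C[m],0),C[m][C[m,2]>68].mean(0),C[m,2].max())
    m=(np.abs(C[:,0]-590)<120)&(C[:,1]>90)&(C[:,1]<420)&(C[:,2]>12)&(C[:,2]<24)
    rc=cv2.minAreaRect(C[m,:2].astype(np.float32)); print("base",rc)
    m=(np.hypot(*(C[:,:2]-(456,-76)).T)<75)&(np.hypot(*(C[:,:2]-(456,-76)).T)>36)&(C[:,2]>6)
    q=C[m]; print("near ring",len(q), q[::max(1,len(q)//12)])
E
```

```text
top wide 675 [452.  -75.7] [452.3 -75.7] 0.09452664482552797 20.062146622517822
top collar 404 [ 450.1 -274.4] [ 449.8 -274.9] 0.12377260943994495 29.921104005719588
top peg 102 [582.3 183.3  64.3] [583.4 185.5  70.9] 74.05771880711681
base ((595.5009155273438, 266.4521484375), (259.9764404296875, 100.13184356689453), 81.80354309082031)
near ring 423 [[ 446.6 -122.1   12.7]
 [ 435.5 -116.9   15.8]
 [ 429.5 -119.8   19.3]
 [ 424.3 -126.6   15.8]
 [ 417.9 -108.7   17.4]
 [ 414.5 -125.1   14.7]
 [ 410.4 -119.7   21. ]
 [ 405.8 -111.5   22.8]
 [ 402.5 -122.8   21.3]
 [ 398.  -113.    23.7]
 [ 392.1  -97.4   17.2]
 [ 389.9 -103.4   23. ]
 [ 383.2  -92.3   21.5]]
scene wide 474 [454.1 -77.5] [452.5 -76.9] 1.885155540757217 19.30514871807775
scene collar 358 [ 451.6 -276.2] [ 450.3 -275.7] 2.8283461423455973 28.97906913333089
scene peg 133 [587.5 182.4  58.5] [585.8 184.3  70.5] 74.62716259348004
base ((595.771240234375, 265.33026123046875), (260.42791748046875, 101.33592987060547), 81.81388854980469)
near ring 305 [[ 383.7  -93.3   22.2]
 [ 391.7  -96.8   20.8]
 [ 394.6 -111.3   22.9]
 [ 397.1 -114.5   21.6]
 [ 402.8 -114.7   21.9]
 [ 408.7 -113.3   21.6]
 [ 415.  -113.7   22.8]
 [ 416.8 -111.4   17.9]
 [ 415.6 -126.4   16.7]
 [ 426.5 -120.8   19.4]
 [ 424.7 -128.6   13.5]
 [ 434.9 -126.7   15. ]
 [ 443.7 -128.5   14.4]]
```

```bash
cat >> h.py <<'E'
YD=np.radians(-8.2)
def go(xyz,yd=YD):
    s,p,R=tool(); a=np.arctan2(R[1,1],R[0,1]); d=(np.array(xyz)-p)
    tilt=np.degrees(np.arccos(-R[2,2]))
    print("t",round(s["time_s"],2),"p",p.round(1),"grip",round(s["grip_width"],3),"F",np.round(s["contact_force"],1),"tilt",tilt.round(2))
    print("travel/150",(R.T@d/150).round(3),"turn z/60",round(-np.degrees(yd-a)/60,3), "turnxy err/60",(np.array([R.T[1]@[0,0,0],0])).round(3)[:0], "toolz",R[:,2].round(4))
E
python3 -c "
from h import *
go((452.4,-76.2,150))"
```

```text
t 0.6 p [ 271.4 -590.6  238.7] grip 1.0 F [-1.3  0.5  0.2] tilt 0.0
travel/150 [ 2.528 -2.612  0.591] turn z/60 -0.952 turnxy err/60 [] toolz [ 0. -0. -1.]
```

>>> drive_tool:
  commands:
    - {"travel": [0.95,-0.98,0],"turn": [0,0,-0.952],"grip": 1}
    - {"travel": [0.95,-0.98,0],"turn": [0,0,-0.952],"grip": 1}
    - {"travel": [0.95,-0.98,0],"turn": [0,0,-0.952],"grip": 1}
    - {"travel": [0.95,-0.98,0],"turn": [0,0,-0.952],"grip": 1}
    - {"travel": [0.95,-0.98,0],"turn": [0,0,-0.952],"grip": 1}
    - {"travel": [0.95,-0.98,0],"turn": [0,0,-0.952],"grip": 1}
    - {"travel": [0.95,-0.98,0],"turn": [0,0,-0.952],"grip": 1}
    - {"travel": [0.95,-0.98,0],"turn": [0,0,-0.952],"grip": 1}
    - {"travel": [0.95,-0.98,0],"turn": [0,0,-0.952],"grip": 1}
    - {"travel": [0.95,-0.98,0],"turn": [0,0,-0.952],"grip": 1}

```text
time_s: 1.6
tool_pos: [339.5, -397.7, 238.7]
tcp_rot: [0.0, 0.757, 0.654, -0.0]
contact_force: [1.3, 0.2, 0.5]
grip_width: 0.998
```

```bash
python3 -c "
from h import *
go((452.4,-76.2,150))"
```

```text
t 1.6 p [ 339.5 -397.7  238.7] grip 0.998 F [1.3 0.2 0.5] tilt 0.01
travel/150 [2.23  0.434 0.591] turn z/60 -0.002 turnxy err/60 [] toolz [ 1.e-04 -1.e-04 -1.e+00]
```

>>> drive_tool:
  commands:
    - {"travel": [1,0.2,0.2],"grip": 1}
    - {"travel": [1,0.2,0.2],"grip": 1}
    - {"travel": [1,0.2,0.2],"grip": 1}
    - {"travel": [1,0.2,0.2],"grip": 1}

```text
invalid input
```

>>> drive_tool:
  commands:
    - {"travel": [1,0.2,0.2],"grip": 1}
    - {"travel": [1,0.2,0.2],"grip": 1}
    - {"travel": [1,0.2,0.2],"grip": 1}
    - {"travel": [1,0.2,0.2],"grip": 1}

```text
invalid input
```

```bash
python3 -c "
from h import *
go((452.4,-76.2,150))"
```

```text
t 1.6 p [ 339.5 -397.7  238.7] grip 0.998 F [1.3 0.2 0.5] tilt 0.01
travel/150 [2.23  0.434 0.591] turn z/60 -0.002 turnxy err/60 [] toolz [ 1.e-04 -1.e-04 -1.e+00]
```

>>> drive_tool:
  commands:
    - {"travel": [1,0.2,0.2],"turn": [0,0,0],"grip": 1}
    - {"travel": [1,0.2,0.2],"turn": [0,0,0],"grip": 1}
    - {"travel": [1,0.2,0.2],"turn": [0,0,0],"grip": 1}
    - {"travel": [1,0.2,0.2],"turn": [0,0,0],"grip": 1}
    - {"travel": [1,0.2,0.2],"turn": [0,0,0],"grip": 1}

```text
time_s: 2.1
tool_pos: [391.1, -252.1, 208.6]
tcp_rot: [-0.0, 0.755, 0.656, -0.0]
contact_force: [-0.3, -1.2, -0.7]
grip_width: 1.001
```

>>> drive_tool:
  commands:
    - {"travel": [1,0.2,0.2],"turn": [0,0,0],"grip": 1}
    - {"travel": [1,0.2,0.2],"turn": [0,0,0],"grip": 1}
    - {"travel": [1,0.2,0.2],"turn": [0,0,0],"grip": 1}
    - {"travel": [1,0.2,0.2],"turn": [0,0,0],"grip": 1}
    - {"travel": [1,0.2,0.2],"turn": [0,0,0],"grip": 1}

```text
time_s: 2.6
tool_pos: [442.1, -109.5, 178.7]
tcp_rot: [0.0, 0.756, 0.655, -0.0]
contact_force: [-0.8, -0.5, -0.7]
grip_width: 0.999
```

```bash
python3 -c "
from h import *
go((452.4,-76.2,150))
P=get_image('wrist');save(P,'w1.png')
print([(w(P,d['centre'],10),d['conf'],d['centre']) for d in landmark_of(P,'wide_ring_mid')])"
```

```text
t 2.6 p [ 442.1 -109.5  178.7] grip 0.999 F [-0.8 -0.5 -0.7] tilt 0.01
travel/150 [0.229 0.036 0.191] turn z/60 0.001 turnxy err/60 [] toolz [-1.e-04 -2.e-04 -1.e+00]
[]
```

View pics/w1.png

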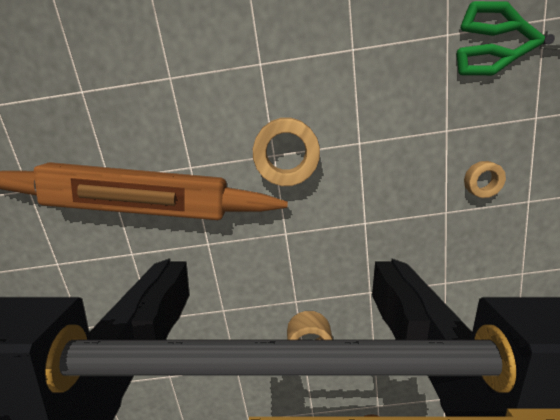

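The wrist view shows the ring at (286,152). The shuttle body's corner at about (222,168) is close to where the left finger would land, so I'll turn the grasp 20° away from it.

>>> drive_tool:
  commands:
    - {"travel": [0.229,0.036,0.2],"turn": [0,0,0.33],"grip": 1}
    - {"travel": [0.229,0.036,0.4],"turn": [0,0,0.33],"grip": 1}
    - {"travel": [0.229,0.036,0.4],"turn": [0,0,0.33],"grip": 1}
    - {"travel": [0.229,0.036,0.4],"turn": [0,0,0.33],"grip": 1}
    - {"travel": [0.229,0.036,0.4],"turn": [0,0,0.33],"grip": 1}

```text
time_s: 3.2
tool_pos: [452.2, -77.8, 119.2]
tcp_rot: [0.001, 0.857, 0.515, 0.0]
contact_force: [0.4, -0.3, 0.2]
grip_width: 0.999
```

```bash
python3 -c "
from h import *
go((452.4,-76.2,3))
P=get_image('wrist');C=cloud(P).reshape(-1,3);c=np.array([452.4,-76.2])
m=(np.hypot(*(C[:,:2]-c).T)<42)&(C[:,2]>16)&(C[:,2]<26)
print(m.sum(),C[m].mean(0),cv2.minEnclosingCircle(C[m,:2].astype(np.float32)))
save(P,'w2.png')"
```

```text
t 3.2 p [452.2 -77.8 119.2] grip 0.999 F [ 0.4 -0.3  0.2] tilt 0.08
travel/150 [ 0.01  -0.005  0.775] turn z/60 -0.331 turnxy err/60 [] toolz [ 9.e-04 -1.e-03 -1.e+00]
3111 [452.41131141 -75.88387402  20.33122046] ((451.7267761230469, -77.1489028930664), 29.807899475097656)
```

View pics/w2.png

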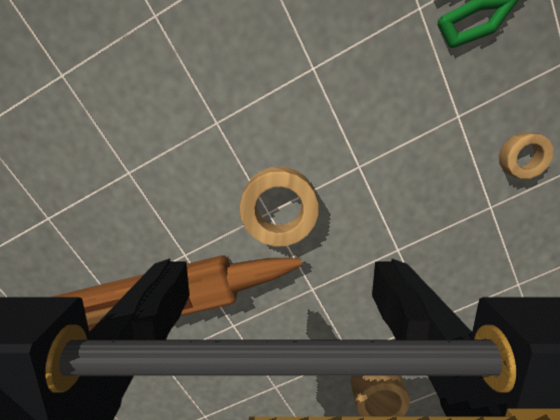

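The fingers will now land at the left and right of the ring at (279,207), and the shuttle lies well below that row. The wrist depth also confirms the ring centre, so I'll descend and grip.

>>> drive_tool:
  commands:
    - {"travel": [0.01,-0.004,0.3],"turn": [0,0,0],"grip": 1}
    - {"travel": [0.01,-0.004,0.55],"turn": [0,0,0],"grip": 1}
    - {"travel": [0.01,-0.004,0.7],"turn": [0,0,0],"grip": 1}
    - {"travel": [0.01,-0.004,0.775],"turn": [0,0,0],"grip": 1}
    - {"travel": [0.01,-0.004,0.775],"turn": [0,0,0],"grip": 1}
    - {"travel": [0.01,-0.004,0.775],"turn": [0,0,0],"grip": -1}
    - {"travel": [0.01,-0.004,0.775],"turn": [0,0,0],"grip": -1}
    - {"travel": [0.01,-0.004,0.775],"turn": [0,0,0],"grip": -1}
    - {"travel": [0.01,-0.004,0.775],"turn": [0,0,0],"grip": -1}
    - {"travel": [0.01,-0.004,0.775],"turn": [0,0,0],"grip": -1}
    - {"travel": [0.01,-0.004,0.775],"turn": [0,0,0],"grip": -1}
    - {"travel": [0.01,-0.004,0.775],"turn": [0,0,0],"grip": -1}
    - {"travel": [0.01,-0.004,0.775],"turn": [0,0,0],"grip": -1}
  newtons: 15

```text
time_s: 4.55
tool_pos: [452.6, -74.4, 3.1]
tcp_rot: [0.0, 0.857, 0.515, 0.0]
contact_force: [0.2, -0.9, 7.6]
grip_width: 0.674
```

>>> drive_tool:
  commands:
    - {"travel": [0,0,-0.1],"turn": [0,0,0],"grip": -1}
    - {"travel": [0,0,-0.3],"turn": [0,0,0],"grip": -1}
    - {"travel": [0,0,-0.6],"turn": [0,0,-0.1],"grip": -1}
    - {"travel": [0,0,-0.9],"turn": [0,0,-0.2],"grip": -1}
    - {"travel": [0,0,-0.9],"turn": [0,0,-0.331],"grip": -1}
    - {"travel": [0,0,-0.9],"turn": [0,0,-0.331],"grip": -1}
    - {"travel": [0,0,-0.9],"turn": [0,0,-0.331],"grip": -1}

```text
time_s: 5.25
tool_pos: [451.4, -74.4, 137.0]
tcp_rot: [-0.0, 0.757, 0.654, -0.0]
contact_force: [0.3, -0.3, -0.7]
grip_width: 0.675
```

```bash
python3 -c "
from h import *
go((584.4,186,140))"
```

```text
t 5.25 p [451.4 -74.4 137. ] grip 0.675 F [ 0.3 -0.3 -0.7] tilt 0.07
travel/150 [ 1.847  0.625 -0.021] turn z/60 -0.003 turnxy err/60 [] toolz [-1.2e-03  2.0e-04 -1.0e+00]
```

>>> drive_tool:
  commands:
    - {"travel": [0.3,0.1,0],"turn": [0,0,0],"grip": -1}
    - {"travel": [0.6,0.2,0],"turn": [0,0,0],"grip": -1}
    - {"travel": [0.9,0.3,0],"turn": [0,0,0],"grip": -1}
    - {"travel": [0.95,0.325,0],"turn": [0,0,0],"grip": -1}
    - {"travel": [0.95,0.325,0],"turn": [0,0,0],"grip": -1}

```text
time_s: 5.75
tool_pos: [520.1, 61.9, 136.3]
tcp_rot: [-0.001, 0.755, 0.656, -0.001]
contact_force: [-1.4, -1.9, -1.3]
grip_width: 0.674
```

>>> drive_tool:
  commands:
    - {"travel": [0.3,0.1,0],"turn": [0,0,0],"grip": -1}
    - {"travel": [0.6,0.2,0],"turn": [0,0,0],"grip": -1}
    - {"travel": [0.8,0.28,0],"turn": [0,0,0],"grip": -1}
    - {"travel": [0.897,0.3,0],"turn": [0,0,0],"grip": -1}
    - {"travel": [0.897,0.3,0],"turn": [0,0,0],"grip": -1}
    - {"travel": [0.897,0.3,0],"turn": [0,0,0],"grip": -1}

```text
time_s: 6.35
tool_pos: [583.2, 183.8, 136.6]
tcp_rot: [0.0, 0.756, 0.654, -0.002]
contact_force: [0.6, 0.1, 0.0]
grip_width: 0.674
```

```bash
python3 - <<'E'
from h import *
go((584.4,186,95))
P=get_image('wrist');S=get_image('scene');s,p,R=tool()
C=cloud(P).reshape(-1,3)
m=(np.hypot(*(C[:,:2]-p[:2]).T)<45)&(abs(C[:,2]-p[2]-17)<4)
print("ring",m.sum(),C[m].mean(0))
m=(np.hypot(*(C[:,:2]-p[:2]).T)<30)&(C[:,2]>60)&(C[:,2]<76)
print("peg",m.sum(),C[m].mean(0) if m.any() else 0)
cv2.imwrite("pics/b.png",cv2.resize(np.hstack([P["image"],S["image"]]),(800,300))[:,:,::-1])
E
```

```text
t 6.35 p [583.2 183.8 136.6] grip 0.674 F [0.6 0.1 0. ] tilt 0.19
travel/150 [0.016 0.006 0.277] turn z/60 -0.001 turnxy err/60 [] toolz [-0.002  -0.0026 -1.    ]
ring 8654 [583.5317025  187.1475229  153.69434317]
peg 282 [583.9002463  190.28153277  67.89654388]
```

View pics/b.png

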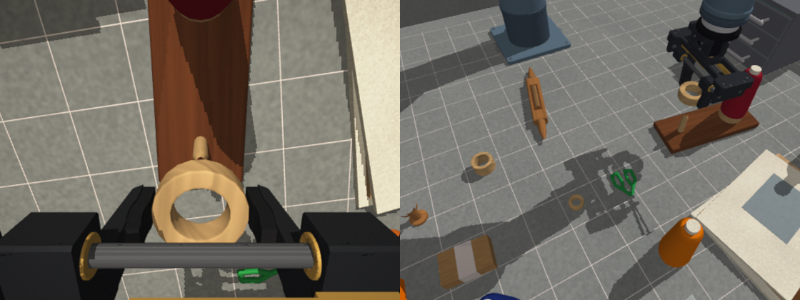

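>>> drive_tool:
  commands:
    - {"travel": [0.02,0.003,0.15],"turn": [0,0,0],"grip": -1}
    - {"travel": [0.02,0.003,0.23],"turn": [0,0,0],"grip": -1}
    - {"travel": [0.02,0.003,0.23],"turn": [0,0,0],"grip": -1}
    - {"travel": [0.02,0.003,0.23],"turn": [0,0,0],"grip": -1}
    - {"travel": [0.02,0.003,0.23],"turn": [0,0,0],"grip": -1}

```text
time_s: 6.95
tool_pos: [585.4, 189.4, 103.7]
tcp_rot: [0.0, 0.756, 0.655, 0.0]
contact_force: [-0.0, 0.7, -0.5]
grip_width: 0.673
```

```bash
python3 - <<'E'
from h import *
go((584.4,187.5,22))
P=get_image('wrist');s,p,R=tool()
C=cloud(P).reshape(-1,3)
m=(np.hypot(*(C[:,:2]-p[:2]).T)<45)&(abs(C[:,2]-p[2]-17)<2.5)
q=C[m]; c=q.mean(0); print("ring",m.sum(),c,"circ",cv2.minEnclosingCircle(q[:,:2].astype(np.float32)),"normal",np.linalg.svd(q-c,full_matrices=False)[2][2])
m=(np.hypot(*(C[:,:2]-p[:2]).T)<30)&(C[:,2]>60)&(C[:,2]<76)
print("peg",m.sum(),C[m].mean(0) if m.any() else 0)
T=get_image('top');
C=cloud(T).reshape(-1,3); m=(np.hypot(*(C[:,:2]-p[:2]).T)<25)&(C[:,2]>60)&(C[:,2]<78);print(m.sum())
save(P,"w3.png")
E
```

```text
t 6.95 p [585.4 189.4 103.7] grip 0.673 F [-0.   0.7 -0.5] tilt 0.06
travel/150 [-0.014 -0.005  0.545] turn z/60 0.001 turnxy err/60 [] toolz [ 1.e-03  2.e-04 -1.e+00]
ring 7990 [585.58996275 192.77563211 120.84136034] circ ((586.56298828125, 198.5560760498047), 43.83576202392578) normal [ 4.33422320e-04 -2.83158150e-03  9.99995897e-01]
peg 0 0
8
```

View pics/w3.png

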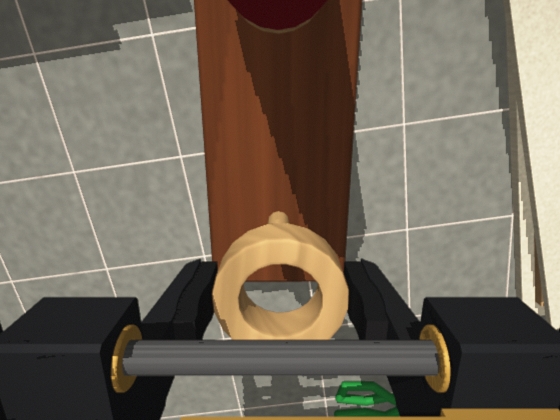

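The ring is level and laterally in line with the peg tip at (278,215). I'll check the fore-aft alignment along the pixel ray.

```bash
python3 - <<'E'
from h import *
P=get_image('wrist')
for uv in((278,212),(278,220)): print(w(P,uv,74))
print("ring top rear/front/left/right outer",*[w(P,uv,121).round(1) for uv in((281,223),(281,243),(281,312),(214,293),(348,293))])
E
```

```text
[587.06294314 211.49926196  74.        ]
[586.40727683 206.97274454  74.        ]
ring top rear/front/left/right outer [590.  222.4 121. ] [588.8 213.8 121. ] [584.2 181.3 121. ] [557.2 194.8 121. ] [613.9 186.6 121. ]
```

```bash
python3 - <<'E'
from h import *
np.set_printoptions(precision=1,suppress=True)
P=get_image('wrist'); R,t=np.array(P["R"]),np.array(P["t"])
print("cam",-R.T@t,"fwd",R[2])
for uv in((278,213),(278,218),(278,222),(281,279),(281,275),(281,190),(281,230)): print(uv,wd(P,uv))
print("base end",w(P,(281,280),18))
for x in([584.4,186.5,74],[584.4,186.5,40],[584.4,194,22]):
    c=R@x+t; c=np.array(P["camera_matrix"])@c; print(x,c[:2]/c[2])
E
```

```text
cam [596.2 270.1 250.4] fwd [-0.  -0.3 -0.9]
(278, 213) [584.2 193.9  22.9]
(278, 218) [584.3 194.   33.7]
(278, 222) [584.3 194.   41.3]
(281, 279) [578.6 139.8  18.1]
(281, 275) [579.2 143.6  18.9]
(281, 190) [588.4 208.8  18.6]
(281, 230) [589.1 216.  112.1]
base end [578.5 138.9  18. ]
[584.4, 186.5, 74] [279.8 254.6]
[584.4, 186.5, 40] [279.8 231.9]
[584.4, 194, 22] [278.3 212.4]
```

We are looking at the peg's lower back face, so its axis is at about (584.3,186.5). The ring is about 5 mm too far in +y, so I'll correct that and lower it.

>>> drive_tool:
  commands:
    - {"travel": [-0.032,-0.002,0],"turn": [0,0,0],"grip": -1}
    - {"travel": [-0.032,-0.002,0.06],"turn": [0,0,0],"grip": -1}
    - {"travel": [-0.032,-0.002,0.14],"turn": [0,0,0],"grip": -1}
    - {"travel": [-0.032,-0.002,0.24],"turn": [0,0,0],"grip": -1}
    - {"travel": [-0.032,-0.002,0.34],"turn": [0,0,0],"grip": -1}
    - {"travel": [-0.032,-0.002,0.44],"turn": [0,0,0],"grip": -1}
    - {"travel": [-0.032,-0.002,0.5],"turn": [0,0,0],"grip": -1}
    - {"travel": [-0.032,-0.002,0.53],"turn": [0,0,0],"grip": -1}
    - {"travel": [-0.032,-0.002,0.542],"turn": [0,0,0],"grip": -1}
    - {"travel": [-0.032,-0.002,0.542],"turn": [0,0,0],"grip": -1}
    - {"travel": [-0.032,-0.002,0.542],"turn": [0,0,0],"grip": -1}

```text
time_s: 8.25
tool_pos: [584.6, 185.0, 22.2]
tcp_rot: [0.0, 0.756, 0.655, 0.001]
contact_force: [0.0, -0.0, -0.8]
grip_width: 0.674
```

>>> drive_tool:
  commands:
    - {"travel": [0,0,0],"turn": [0,0,0],"grip": 1}
    - {"travel": [0,0,0],"turn": [0,0,0],"grip": 1}
    - {"travel": [0,0,0],"turn": [0,0,0],"grip": 1}
    - {"travel": [0,0,0],"turn": [0,0,0],"grip": 1}
    - {"travel": [0,0,0],"turn": [0,0,0],"grip": 1}
    - {"travel": [0,0,0],"turn": [0,0,0],"grip": 1}
    - {"travel": [0,0,-0.2],"turn": [0,0,0],"grip": 1}
    - {"travel": [0,0,-0.5],"turn": [0,0,0],"grip": 1}
    - {"travel": [0,0,-0.8],"turn": [0,0,0],"grip": 1}
    - {"travel": [0,0,-1],"turn": [0,0,0],"grip": 1}
    - {"travel": [0,0,-1],"turn": [0,0,0],"grip": 1}
    - {"travel": [0,0,-1],"turn": [0,0,0],"grip": 1}

```text
time_s: 9.45
tool_pos: [584.1, 184.8, 172.0]
tcp_rot: [0.0, 0.756, 0.655, 0.0]
contact_force: [-0.3, 0.4, 0.1]
grip_width: 0.997
```

```bash
python3 - <<'E'
from h import *
go((450,-275.2,170))
P=get_image('wrist')
C=cloud(P).reshape(-1,3)
m=(np.hypot(*(C[:,:2]-(584.4,186)).T)<45)&(abs(C[:,2]-38)<3)&(np.hypot(*(C[:,:2]-(584.4,186)).T)>12)
q=C[m]; c=q.mean(0); print("ring",m.sum(),c,"circ",cv2.minEnclosingCircle(q[:,:2].astype(np.float32)),"normal",np.linalg.svd(q-c,full_matrices=False)[2][2])
save(P,"w4.png")
E
```

```text
t 9.45 p [584.1 184.8 172. ] grip 0.997 F [-0.3  0.4  0.1] tilt 0.05
travel/150 [-3.162 -0.451  0.012] turn z/60 0.001 turnxy err/60 [] toolz [ 9.e-04 -0.e+00 -1.e+00]
ring 2415 [584.31489871 183.60919156  38.40993449] circ ((584.142822265625, 182.31610107421875), 29.852153778076172) normal [-4.23954689e-04  9.77557838e-04  9.99999432e-01]
```

View pics/w4.png

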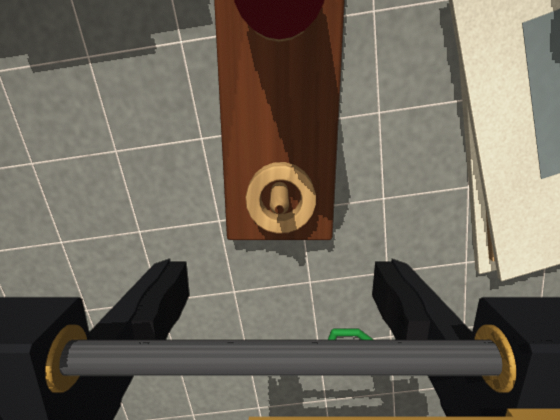

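The ring lies flat on the base round the peg at (281,198), about 3 mm off centre and released. Next is the collar.

>>> drive_tool:
  commands:
    - {"travel": [-0.33,-0.05,0],"turn": [0,0,0],"grip": 1}
    - {"travel": [-0.66,-0.1,0],"turn": [0,0,0],"grip": 1}
    - {"travel": [-0.95,-0.14,0],"turn": [0,0,0],"grip": 1}

```text
time_s: 9.8
tool_pos: [540.9, 44.4, 169.7]
tcp_rot: [-0.001, 0.755, 0.655, -0.002]
contact_force: [0.7, -0.5, 0.7]
grip_width: 1.0
```

>>> drive_tool:
  commands:
    - {"travel": [-0.33,-0.05,0],"turn": [0,0,0],"grip": 1}
    - {"travel": [-0.66,-0.1,0],"turn": [0,0,0],"grip": 1}
    - {"travel": [-0.95,-0.14,0],"turn": [0,0,0],"grip": 1}

```text
time_s: 10.1
tool_pos: [499.7, -93.7, 170.0]
tcp_rot: [-0.001, 0.756, 0.655, -0.001]
contact_force: [0.8, -0.8, 0.6]
grip_width: 1.002
```

>>> drive_tool:
  commands:
    - {"travel": [-0.33,-0.05,0],"turn": [0,0,0],"grip": 1}
    - {"travel": [-0.66,-0.1,0],"turn": [0,0,0],"grip": 1}
    - {"travel": [-0.95,-0.14,0.2],"turn": [0,0,0],"grip": 1}
    - {"travel": [-0.95,-0.14,0.2],"turn": [0,0,0],"grip": 1}
    - {"travel": [-0.95,-0.14,0.2],"turn": [0,0,0],"grip": 1}

```text
time_s: 10.6
tool_pos: [459.1, -229.7, 139.6]
tcp_rot: [-0.002, 0.756, 0.654, -0.001]
contact_force: [0.1, 0.1, 0.8]
grip_width: 0.999
```

```bash
python3 - <<'E'
from h import *
go((450,-275.2,100))
P=get_image('wrist')
C=cloud(P).reshape(-1,3); d=np.hypot(*(C[:,:2]-(450,-275)).T)
m=(d<40)&(abs(C[:,2]-30)<4)
q=C[m]; print("collar",m.sum(),q.mean(0),cv2.minEnclosingCircle(q[:,:2].astype(np.float32)))
m=(d<110)&(d>32)&(C[:,2]>6); print("obstacles",m.sum(),C[m][::60].round())
E
```

```text
t 10.6 p [ 459.1 -229.7  139.6] grip 0.999 F [0.1 0.1 0.8] tilt 0.26
travel/150 [-0.309 -0.015  0.263] turn z/60 -0.002 turnxy err/60 [] toolz [-0.0041  0.002  -1.    ]
collar 1445 [ 449.56249296 -275.3249805    30.08292301] ((449.6062316894531, -276.36663818359375), 23.996112823486328)
obstacles 48450 [[ 408. -213.  139.]
 [ 507. -229.  140.]
 [ 508. -228.  142.]
 ...
 [ 489. -218.  230.]
 [ 501. -220.  230.]
 [ 513. -221.  231.]]
```

>>> drive_tool:
  commands:
    - {"travel": [-0.15,-0.01,0.1],"turn": [0,0,0],"grip": 1}
    - {"travel": [-0.309,-0.015,0.263],"turn": [0,0,0],"grip": 1}
    - {"travel": [-0.309,-0.015,0.263],"turn": [0,0,0],"grip": 1}
    - {"travel": [-0.309,-0.015,0.263],"turn": [0,0,0],"grip": 1}
    - {"travel": [-0.309,-0.015,0.263],"turn": [0,0,0],"grip": 1}

```text
time_s: 11.15
tool_pos: [453.8, -273.0, 103.0]
tcp_rot: [0.0, 0.755, 0.656, 0.001]
contact_force: [1.0, -0.0, 0.8]
grip_width: 0.998
```

```bash
python3 - <<'E'
from h import *
go((449.8,-275.8,5))
P=get_image('wrist')
C=cloud(P).reshape(-1,3); d=np.hypot(*(C[:,:2]-(450,-275)).T)
m=(d<40)&(abs(C[:,2]-30)<4)
q=C[m]; print("collar",m.sum(),q.mean(0),cv2.minEnclosingCircle(q[:,:2].astype(np.float32)))
E
```

```text
t 11.15 p [ 453.8 -273.   103. ] grip 0.998 F [ 1.  -0.   0.8] tilt 0.09
travel/150 [-0.023 -0.024  0.653] turn z/60 0.004 turnxy err/60 [] toolz [ 1.5e-03  6.0e-04 -1.0e+00]
collar 2102 [ 449.34508256 -275.43492558   30.19218621] ((449.3079528808594, -276.5676574707031), 24.067096710205078)
```

>>> drive_tool:
  commands:
    - {"travel": [-0.02,-0.024,0.2],"turn": [0,0,0],"grip": 1}
    - {"travel": [-0.02,-0.024,0.4],"turn": [0,0,0],"grip": 1}
    - {"travel": [-0.02,-0.024,0.4],"turn": [0,0,0],"grip": 1}
    - {"travel": [-0.02,-0.024,0.4],"turn": [0,0,0],"grip": 1}

```text
time_s: 11.6
tool_pos: [449.1, -276.5, 43.0]
tcp_rot: [-0.0, 0.755, 0.656, 0.0]
contact_force: [0.2, 0.5, -0.1]
grip_width: 1.0
```

>>> drive_tool:
  commands:
    - {"travel": [0.004,0.002,0.15],"turn": [0,0,0],"grip": 1}
    - {"travel": [0.004,0.002,0.253],"turn": [0,0,0],"grip": 1}
    - {"travel": [0.004,0.002,0.253],"turn": [0,0,0],"grip": 1}
    - {"travel": [0.004,0.002,0.253],"turn": [0,0,0],"grip": -1}
    - {"travel": [0.004,0.002,0.253],"turn": [0,0,0],"grip": -1}
    - {"travel": [0.004,0.002,0.253],"turn": [0,0,0],"grip": -1}
    - {"travel": [0.004,0.002,0.253],"turn": [0,0,0],"grip": -1}
    - {"travel": [0.004,0.002,0.253],"turn": [0,0,0],"grip": -1}
    - {"travel": [0.004,0.002,0.253],"turn": [0,0,0],"grip": -1}
    - {"travel": [0.004,0.002,0.253],"turn": [0,0,0],"grip": -1}
    - {"travel": [0.004,0.002,0.253],"turn": [0,0,0],"grip": -1}
    - {"travel": [0.004,0.002,0.253],"turn": [0,0,0],"grip": -1}
    - {"travel": [0.004,0.002,0.2],"turn": [0,0,0],"grip": -1}
    - {"travel": [0.004,0.002,0],"turn": [0,0,0],"grip": -1}
    - {"travel": [0.004,0.002,-0.3],"turn": [0,0,0],"grip": -1}
    - {"travel": [0.004,0.002,-0.6],"turn": [0,0,0],"grip": -1}
    - {"travel": [0.004,0.002,-0.8],"turn": [0,0,0],"grip": -1}
    - {"travel": [0.004,0.002,-0.8],"turn": [0,0,0],"grip": -1}
  newtons: 15

```text
time_s: 13.4
tool_pos: [451.2, -278.1, 166.6]
tcp_rot: [0.004, 0.756, 0.655, 0.001]
contact_force: [-0.1, 0.0, -0.3]
grip_width: 0.532
```

```bash
python3 - <<'E'
from h import *
go((584.4,186,160))
E
```

```text
t 13.4 p [ 451.2 -278.1  166.6] grip 0.532 F [-0.1  0.  -0.3] tilt 0.45
travel/150 [3.189 0.441 0.037] turn z/60 0.001 turnxy err/60 [] toolz [ 0.0067 -0.0041 -1.    ]
```

>>> drive_tool:
  commands:
    - {"travel": [0.3,0.04,0],"turn": [0,0,0],"grip": -1}
    - {"travel": [0.6,0.08,0],"turn": [0,0,0],"grip": -1}
    - {"travel": [1,0.14,0],"turn": [0,0,0],"grip": -1}

```text
time_s: 13.7
tool_pos: [486.9, -140.8, 161.4]
tcp_rot: [-0.0, 0.756, 0.654, -0.001]
contact_force: [1.6, 0.6, -0.2]
grip_width: 0.532
```

>>> drive_tool:
  commands:
    - {"travel": [0.33,0.05,0],"turn": [0,0,0],"grip": -1}
    - {"travel": [0.66,0.1,0],"turn": [0,0,0],"grip": -1}
    - {"travel": [1,0.14,0],"turn": [0,0,0],"grip": -1}

```text
time_s: 14.0
tool_pos: [528.9, 4.3, 161.3]
tcp_rot: [-0.0, 0.756, 0.655, -0.001]
contact_force: [-0.0, -0.8, -0.5]
grip_width: 0.535
```

>>> drive_tool:
  commands:
    - {"travel": [0.3,0.05,0],"turn": [0,0,0],"grip": -1}
    - {"travel": [0.6,0.1,0],"turn": [0,0,0],"grip": -1}
    - {"travel": [0.9,0.13,0],"turn": [0,0,0],"grip": -1}
    - {"travel": [0.95,0.13,0],"turn": [0,0,0],"grip": -1}
    - {"travel": [0.95,0.13,0],"turn": [0,0,0],"grip": -1}
    - {"travel": [0.95,0.13,0],"turn": [0,0,0],"grip": -1}

```text
time_s: 14.6
tool_pos: [568.2, 139.0, 161.3]
tcp_rot: [0.0, 0.756, 0.655, -0.001]
contact_force: [0.3, -0.9, -0.7]
grip_width: 0.533
```

```bash
python3 - <<'E'
from h import *
go((584.4,186,110))
E
```

```text
t 14.6 p [568.2 139.  161.3] grip 0.533 F [ 0.3 -0.9 -0.7] tilt 0.14
travel/150 [0.326 0.063 0.341] turn z/60 -0.0 turnxy err/60 [] toolz [-0.0018 -0.0017 -1.    ]
```

>>> drive_tool:
  commands:
    - {"travel": [0.2,0.04,0],"turn": [0,0,0],"grip": -1}
    - {"travel": [0.326,0.063,0.15],"turn": [0,0,0],"grip": -1}
    - {"travel": [0.326,0.063,0.341],"turn": [0,0,0],"grip": -1}
    - {"travel": [0.326,0.063,0.341],"turn": [0,0,0],"grip": -1}
    - {"travel": [0.326,0.063,0.341],"turn": [0,0,0],"grip": -1}
    - {"travel": [0.326,0.063,0.341],"turn": [0,0,0],"grip": -1}

```text
time_s: 15.2
tool_pos: [586.0, 186.6, 112.4]
tcp_rot: [0.001, 0.756, 0.654, 0.001]
contact_force: [0.4, -0.2, -0.2]
grip_width: 0.534
```

```bash
python3 - <<'E'
from h import *
go((584.4,185.5,44))
P=get_image('wrist');s,p,R=tool()
C=cloud(P).reshape(-1,3); d=np.hypot(*(C[:,:2]-p[:2]).T)
m=(d<26.5)&(abs(C[:,2]-p[2]-25)<3)
q=C[m];c=q.mean(0); print("collar",m.sum(),c,cv2.minEnclosingCircle(q[:,:2].astype(np.float32)),np.linalg.svd(q-c,full_matrices=False)[2][2])
save(P,"w5.png")
E
```

```text
t 15.2 p [586.  186.6 112.4] grip 0.534 F [ 0.4 -0.2 -0.2] tilt 0.09
travel/150 [-0.009 -0.01   0.456] turn z/60 -0.001 turnxy err/60 [] toolz [ 1.6e-03 -2.0e-04 -1.0e+00]
collar 5302 [586.47259606 191.39814071 137.90436289] ((586.0450439453125, 186.9827117919922), 26.465761184692383) [-0.0022876  -0.00786132  0.99996648]
```

View pics/w5.png

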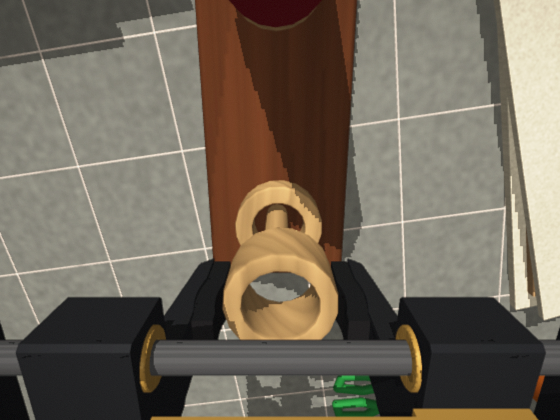

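```bash
python3 - <<'E'
from h import *
P=get_image('wrist')
print([w(P,uv,138).round(1) for uv in((224,295),(338,295),(281,267),(281,259))])
C=cloud(P).reshape(-1,3); m=(np.hypot(*(C[:,:2]-(586,188)).T)<40)&(abs(C[:,2]-137.9)<.8)
q=C[m,:2]; print(len(q),np.percentile(q,[1,50,99],axis=0).round(1))
from scipy.optimize import least_squares
f=lambda x:np.maximum(0,np.hypot(*(q-x).T)-24)+np.maximum(0,16-np.hypot(*(q-x).T))
s=least_squares(f,[586,188],loss='soft_l1');print(s.x,s.cost)
E
```

```text
[array([564.1, 195.5, 138. ]), array([609.4, 188.8, 138. ]), array([588.5, 204.6, 138. ]), array([589., 208., 138.])]
2984 [[554.4 170.2]
 [587.2 192.8]
 [619.8 210.1]]
[585.87468053 188.11083009] 1306.8662193031496
```

Collar is held level at (281,295) with the peg and ring in line behind it, and it is within 2 mm of the peg axis. Lowering and releasing.

>>> drive_tool:
  commands:
    - {"travel": [-0.009,-0.008,0],"turn": [0,0,0],"grip": -1}
    - {"travel": [-0.009,-0.008,0.08],"turn": [0,0,0],"grip": -1}
    - {"travel": [-0.009,-0.008,0.16],"turn": [0,0,0],"grip": -1}
    - {"travel": [-0.009,-0.008,0.24],"turn": [0,0,0],"grip": -1}
    - {"travel": [-0.009,-0.008,0.32],"turn": [0,0,0],"grip": -1}
    - {"travel": [-0.009,-0.008,0.4],"turn": [0,0,0],"grip": -1}
    - {"travel": [-0.009,-0.008,0.44],"turn": [0,0,0],"grip": -1}
    - {"travel": [-0.009,-0.008,0.458],"turn": [0,0,0],"grip": -1}
    - {"travel": [-0.009,-0.008,0.458],"turn": [0,0,0],"grip": -1}
    - {"travel": [-0.009,-0.008,0.458],"turn": [0,0,0],"grip": -1}

```text
time_s: 16.3
tool_pos: [583.8, 186.9, 42.4]
tcp_rot: [0.0, 0.755, 0.655, 0.0]
contact_force: [-0.0, 0.3, 1.4]
grip_width: 0.533
```

>>> drive_tool:
  commands:
    - {"travel": [0,0,0],"turn": [0,0,0],"grip": 1}
    - {"travel": [0,0,0],"turn": [0,0,0],"grip": 1}
    - {"travel": [0,0,0],"turn": [0,0,0],"grip": 1}
    - {"travel": [0,0,0],"turn": [0,0,0],"grip": 1}
    - {"travel": [0,0,0],"turn": [0,0,0],"grip": 1}
    - {"travel": [0,0,0],"turn": [0,0,0],"grip": 1}
    - {"travel": [0,0,0],"turn": [0,0,0],"grip": 1}
    - {"travel": [0,0,-0.2],"turn": [0,0,0],"grip": 1}
    - {"travel": [0,0,-0.5],"turn": [0,0,0],"grip": 1}
    - {"travel": [0,0,-0.8],"turn": [0,0,0],"grip": 1}
    - {"travel": [0,0,-1],"turn": [0,0,0],"grip": 1}
    - {"travel": [0,0,-1],"turn": [0,0,0],"grip": 1}
    - {"travel": [0,0,-1],"turn": [0,0,0],"grip": 1}
    - {"travel": [0,0,-1],"turn": [0,0,0],"grip": 1}

```text
time_s: 17.7
tool_pos: [582.8, 186.2, 190.9]
tcp_rot: [-0.0, 0.755, 0.655, -0.001]
contact_force: [-0.1, 0.7, -0.6]
grip_width: 0.998
```

```bash
python3 - <<'E'
from h import *
go((584,186,190))
P=get_image('wrist'); C=cloud(P).reshape(-1,3); d=np.hypot(*(C[:,:2]-(584.4,186)).T)
for n,z,lo in(("collar",68,11),("ring",38,22)):
    m=(d<36)&(d>lo)&(abs(C[:,2]-z)<3); q=C[m];c=q.mean(0)
    print(n,m.sum(),c.round(1),cv2.minEnclosingCircle(q[:,:2].astype(np.float32)),np.linalg.svd(q-c,full_matrices=False)[2][2].round(3))
T=get_image('top'); print([w(T,x['centre'],6).round(1) for x in landmark_of(T,'small_ring_mid')[:1]])
save(P,"w6.png")
E
```

```text
t 17.7 p [582.8 186.2 190.9] grip 0.998 F [-0.1  0.7 -0.6] tilt 0.14
travel/150 [-0.     0.008  0.006] turn z/60 0.001 turnxy err/60 [] toolz [-0.0023 -0.001  -1.    ]
collar 1467 [583.9 188.3  68.3] ((583.76513671875, 187.41160583496094), 23.79827117919922) [ 0.001 -0.001  1.   ]
ring 484 [590.9 192.2  38.2] ((584.016845703125, 182.59500122070312), 29.785037994384766) [-0.005  0.015  1.   ]
[array([ 631.7, -127.3,    6. ])]
```

View pics/w6.png

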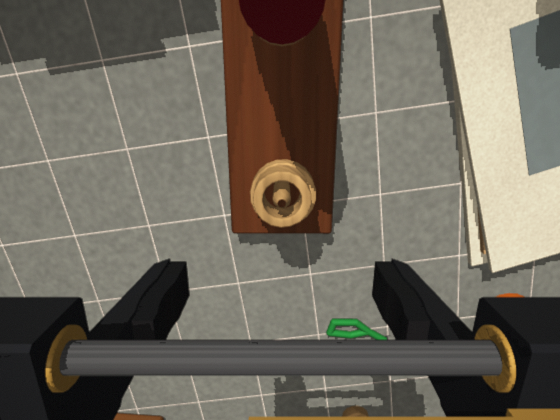

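The picture shows the collar square on the ring with the peg in its bore at (283,195). The arm is clear, so I'm handing in.

```bash
python3 -c "
from bench import *
print(job_done())"
```

```text
the job is handed in; nothing more can be done
None
```

The wide ring now lies flat on the base round the empty peg, with the tall collar square on top of it. Both are released, and I handed the job in at about 17.8 s. No verdict is given.

Last checks, from the wrist camera's depth, with the peg axis at about (584, 186.5) mm:

| Thing | Centre (mm) | Off the peg axis | Top height (mm) | Tilt |
|---|---|---|---|---|
| Wide ring | (584.0, 182.6) | about 4 mm | 38.2 (expected 38) | about 1° |
| Tall collar | (583.8, 187.4) | about 1 mm | 68.3 (expected 68) | under 0.2° |

- **Small ring:** the top camera puts it at (631.7, −127.3), within about 1 mm of where it started.
- **Arm:** it was clear at z of about 191 mm with the gripper open, and the contact force was within sensor noise.
- **What went wrong:** two move calls were refused because I left out the "turn" field; nothing moved.
- **What disagreed:** while I was holding the ring and collar, the wrist-camera estimates differed from the tool position by 2–3 mm.

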